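# Press the lid home and lift the spice tin

## Task

Pull the red handle of the blue lid press down until it has pushed the lid of the spice tin fully home, then ease the handle slowly back up to the top, keeping hold of it so that it does not fly back. Then take the tin itself, lift it upright out of the press and finish holding it in the gripper, level and still, with its bottom at least 10 cm above the shelf and touching nothing else; leave the other things on the shelf where they are.

Things in the scene. Friction and masses are not known exactly. Their poses are not given: they have to be found in the camera images.
- press: blue lid press fixed to the shelf. Origin on the shelf under the nest's centre; x along the base to the hinge posts, y along the hinge, z up. Base plate 300 x 130 x 12 mm, x = -105 to 195 mm. Nest: black ring, 66 mm outside, 58 inside, 6 high, on the plate; the tin stands in it at z = 12 mm. Hinge posts 12 mm thick at y = +-58, x = 140 mm, up to z = 117 mm.
- press_hinge (a point): middle of the press's hinge axis: x = 140, y = 0, z = 99 mm in the press's frame; the hinge axis lies along the press's y.
- lever_bar (a point): centre of the red handle bar: 16 mm thick, parallel to the hinge axis, 215 mm from it, 76 mm free between two flat steel arms (8 mm thick, 16 deep) that run to the hinge. With the lever up it is 15 mm nest-ward of straight above the hinge; pinch it from above, across it. A cross piece 140 mm from the hinge has a rubber knob reaching 27 mm below the arms' centre line.
- lever (a joint): press lever, rad: 0 = up, arms 1.5 rad above level; 1.5 = arms level, handle down beyond the nest (press's -x), lid home; stop at 1.51. A spring returns it to 0: at the handle about 2 N when up, 6 N when down, plus 8 N while the lid is pushed (last 0.07 rad). Let go when down it flies up at over 2 rad/s; under 1.8 rad/s is fine, and letting go within 0.15 rad of the top is harmless.
- tin: round steel spice tin, 54 mm across, body 54 mm tall, 0.16 to 0.32 kg with lid, standing in the press's nest; origin at the centre of its underside, z up. Above it at the start hangs nothing: with the lever up the lever stands 100 mm or more beyond the tin's axis, towards the hinge.
- lid (a joint): how far the lid has been pushed into its tin, in m: 0 = disc 10 mm above the rim, 0.010 = fully home, disc resting on the rim. Snug fit: it takes about 12 N to move and stays where it is left.
- lid_top (a point): centre of the top of the tin's brass-coloured lid (disc 54 mm across, 6 mm thick); 60 mm above the tin's underside when home, 67 to 70 mm at the start.
- stack_low: closed steel spice tin like the one in the press, 54 mm across and 60 mm tall, origin at the centre of its underside, z up; lowest of a stack of three, to be left alone.
- stack_mid: closed steel spice tin like the one in the press, 54 mm across and 60 mm tall, origin at the centre of its underside, z up; middle of the stack.
- stack_top: closed steel spice tin like the one in the press, 54 mm across and 60 mm tall, origin at the centre of its underside, z up; top of the stack.
- shaker: empty glass shaker, 84 mm across the rim, 150 mm tall, origin at the centre of its underside, to be left alone.
- tumbler: small steel tumbler, 70 mm across the rim, 85 mm tall, origin at the centre of its underside, to be left alone.
- salt_jar: glass jar with green cap, 70 mm across, 100 mm tall, origin at the centre of its underside, to be left alone.
- spatula: yellow silicone spatula, 260 mm long, lying flat along its x axis, handle to its -x, origin at its middle underneath, to be left alone.

How it is judged:
On the way, in this order (a step that is already met when the one before it is completed fails the run):
1. the lever is coming down on the lid, which still stands proud (value of joint lever above 1 rad and value of joint lid below 0.005 m), for 0.02 s.
2. the handle is fully down and the lid is home (value of joint lever above 1.45 rad and value of joint lid above 0.0075 m), for 0.1 s.
3. the handle is back at the top, the tin still in its nest with its lid home (value of joint lever below 0.15 rad and value of joint lid above 0.0075 m and z of tin in the frame of press below 0.02 m), for 0.1 s.
At the end, for the whole second after the job is handed in: Tin held in the gripper: underside over 95 mm above the shelf, upright within 0.12 rad, still (under 30 mm/s, 0.3 rad/s), touching neither press nor other things; lid pushed in over 7.5 of 10 mm; lever within 0.15 rad of the top (value of joint lid above 0.0075 m and value of joint lever below 0.15 rad and height (world z) of tin above 0.095 m and angle between tin's own z axis and vertical below 0.12 rad and linear speed of tin below 0.03 m/s and angular speed of tin below 0.3 rad/s and contact force between tin and the fingers above 0.5 N and contact force between tin and press below 0.1 N and contact force between tin and stack_low below 0.1 N and contact force between tin and stack_mid below 0.1 N and contact force between tin and stack_top below 0.1 N and contact force between tin and shaker below 0.1 N and contact force between tin and tumbler below 0.1 N and contact force between tin and salt_jar below 0.1 N and contact force between tin and spatula below 0.1 N); the arm keeps its last pose, push and grip.
It fails at once if the lever flies back up (faster than 1.8 rad/s) (velocity of joint lever below -1.8 rad/s).
It fails at once if the tin is tipped by more than 0.35 rad (angle between tin's own z axis and vertical above 0.35 rad).
It fails at once if another thing on the shelf is moved by more than 30 mm (distance of any of stack_low, stack_mid, stack_top, shaker, tumbler, salt_jar, spatula from where it was at the start of the episode above 0.03 m).
It also fails if it takes over 72 s, if anything falls off the work surface, if the arm or the gripper's body presses on something with over 40 N, if the wrist force passes 120 N, or if a joint passes its speed limit or range.

## Robot

A 6-joint arm with a two-finger parallel gripper is mounted at the origin on the work surface. World frame = base frame: x ahead of the robot, y to its left, z up, the work surface at z = 0. Lengths are in m, angles in rad, forces in N, time in s.
With the tool pointing down it reaches from about 0.325 to 0.9 m from the base axis. Payload 6.1 kg.
Tool frame: the origin (TCP) lies on the centre line of the jaws, within the pads' length; the fingertips stand 17 mm ahead of it and the grasp point (between the pads) lies 2 mm behind it; z points along the fingers, y is the direction in which the jaws open and shut (so a half turn about z gives the same grasp; the last joint's range is limited). The gripper opens to 87 mm and grips with 3 to 60 N. Pads are 19 mm wide; open, the fingers measure 117 mm over their backs; the gripper's body (75 mm by 190 mm) begins 51 mm behind the grasp point.
Start: joints at [-1.4, 0.22, 1.526, -0, 1.395, -0.126], TCP at [0.183, -0.598, 0.24] pointing down, gripper open.
Joint ranges: [-2.98, 2.98], [-0.91, 2.08], [0.09, 2.57], [-1.24, 4.39], [0.2, 2.65], [-2.68, 2.68]. Speed limits (rad/s): [2.57, 2.57, 3.01, 3.14, 3.14, 3.14].

## Interface

Orientations are given as a rotation vector (axis times angle).
In Python, from plant import arm gives the robot as it stands.
- The arm moves only by the tool move_arm, never from a script. Its argument "increments" is text: rows parted by semicolons, each of 4 numbers parted by spaces: the shift along the tool's x, y, z in m, then the turn about the tool's z in rad. A call has 1 to 8 rows; each row shifts and turns the commanded pose from where the row before left it, along the tool's axes as they then stand; what a row does not reach is not made up. A row lasts 1/8 s, in which the tool goes at most 62.5 mm and 10.7 degrees, less where a joint would pass 70% of its speed; a pose out of reach is approached as far as the arm can. A call with a gripper value outside its range is refused whole. "hand" is the closure, from -1 (fully open) to 1 (shut), set as the call begins (left out, the last holds). The fingers move at their own pace and stop on an object; "force" is the grip in N (left out, the last holds). Time passes only in rows, so rows that do not move let the fingers close. It gives the time, the measured TCP pose, the force and the opening at its end, in the units of the state.
- arm.read_state(): the state, without advancing time (a new reading comes with each control period).
- arm.capture(name): name is "scene" or "top" or "wrist"; returns a dict with "img" (384x512x3 uint8, red, green, blue), "depth" (384x512 float32, m along the optical axis (not along the pixel's ray), 0 where there is no reading), "K" (3x3 intrinsics, pixels), "cam_to_world" (4x4, takes a point from camera to world coordinates). Camera axes: x right, y down, z forward; pixel columns grow to the right and rows downward; lengths in m; the calibration is good to about 2 mm. A picture is of the moment at which its call begins.
- arm.hand_in(): hands the job in, once; it reports no verdict.
Trained networks look in a picture, given as the dict that the camera call returned (one of the last four; its "shot" number tells which), for a name from the list of things; names that differ only in an ending like _2 or _b are one class to them, and where a whole thing is asked for, a point or a joint stands for the part that bears it (a point fixed in the world has none). Each returns a list of dicts, best first, with "p" (0 to 1); they miss things now and then, are a little off and sometimes report something else, mostly with a low value. They report only what shows in the picture. A call takes as long as a camera call.
- arm.masks_of(picture, thing): "mask" (384x512 bool, what is visible of it) and "bbox" ([left, top, width, height] in pixels, round what is visible of it).
- arm.mark_of(picture, thing): "pixel" ([row, column] in pixels: a listed point, or the origin of a listed thing).
The state is a dict: "t": time; "qpos": joint angles; "qvel": joint speeds; "joint_efforts": joint torques, N m; "tcp_pos": TCP position; "eef_rot": TCP orientation; "ft_force": force on the tool from outside, world axes, zero at the start; "torque": the same for the moment, N m; "finger_gap": opening from 0.0 (shut) to 1.0 (fully open).
Only numpy, scipy, OpenCV 4.12 (cv2) and the standard library are available. Lean on these libraries where they do the work, as an engineer would, in place of code of your own. Each camera call takes 0.05 s, during which the arm holds its last target. There are 200 camera calls.

## Working session

There is one attempt and no reset: what is moved stays moved. The work goes in short steps, Python scripts to look and compute and a tool call to move; the robot and the scene stay as the last step left them, time stands still between calls to the robot, and variables do not carry over. Pictures are saved under pics/ and viewed, about 8 in all and at most 12, crops included, and the job is handed in when it is done.

Besides the shell and the picture viewer there is one more tool, called after ">>>" by a JSON object that holds its "op" and its "data", one argument or row to a line. move_arm: Moves the arm, as the interface text tells. Its arguments: {"type":"object","properties":{"increments":{"type":"string"},"hand":{"type":"number"},"force":{"type":"number"}},"required":["increments"]}

```bash
ls; mkdir -p pics; cat > h.py <<'E'
import numpy as np, cv2
from plant import arm
def w(c,px,d=None):
    r,cl=px; K=c["K"]
    if d is None:
        r0,c0=int(round(r)),int(round(cl)); p=c["depth"][max(r0-2,0):r0+3,max(c0-2,0):c0+3]; p=p[p>0]; d=np.median(p) if p.size else 0
    v=np.array([(cl-K[0,2])/K[0,0]*d,(r-K[1,2])/K[1,1]*d,d,1]); return (c["cam_to_world"]@v)[:3]
def cloud(c,m):
    r,cl=np.nonzero(m&(c["depth"]>0)); d=c["depth"][r,cl];K=c["K"]
    P=np.stack([(cl-K[0,2])/K[0,0]*d,(r-K[1,2])/K[1,1]*d,d,np.ones_like(d)]); return (c["cam_to_world"]@P)[:3].T
E
python3 - <<'E'
from h import *
np.set_printoptions(precision=3,suppress=True)
ims=[]
for n in("scene","top"):
    c=arm.capture(n); ims.append(c["img"]); print(n,c["cam_to_world"][:3,3])
    for t in("press","press_hinge","lever_bar","lid_top","tin","stack_low","stack_top","shaker","tumbler","salt_jar","spatula"):
        for k in arm.mark_of(c,t)[:2]: print(t,round(k["p"],2),k["pixel"],w(c,k["pixel"]))
    np.savez(n,**{k:c[k] for k in("img","depth","K","cam_to_world")})
    cv2.imwrite(f"pics/{n}.png",c["img"][:,:,::-1])
print(arm.read_state())
E
```

```text
pics
scene [ 1.021 -0.732  0.995]
press 0.77 [262.5, 235.1] [ 0.594 -0.106  0.047]
press_hinge 0.79 [216.9, 267.8] [0.614 0.042 0.104]
lever_bar 0.73 [160.9, 265.9] [0.616 0.022 0.321]
lever_bar 0.2 [322.2, 121.5] [ 0.454 -0.402  0.052]
lid_top 0.62 [247.0, 230.4] [ 0.57  -0.09   0.081]
lid_top 0.28 [342.0, 258.2] [ 0.757 -0.264  0.014]
tin 0.68 [263.0, 230.6] [ 0.585 -0.114  0.047]
stack_low 0.73 [168.5, 319.6] [0.617 0.425 0.012]
stack_low 0.23 [160.6, 266.5] [0.617 0.024 0.321]
stack_top 0.55 [141.1, 325.2] [0.625 0.424 0.134]
shaker 0.82 [349.6, 154.2] [ 0.572 -0.421  0.06 ]
tumbler 0.64 [320.3, 121.9] [ 0.454 -0.4    0.057]
salt_jar 0.92 [360.2, 201.7] [ 0.686 -0.392  0.073]
spatula 0.81 [341.1, 254.3] [ 0.748 -0.268  0.016]
top [0.395 0.027 1.245]
press 0.61 [211.1, 289.3] [ 0.553 -0.078  0.077]
press_hinge 0.71 [189.3, 250.6] [0.576 0.04  0.32 ]
lever_bar 0.63 [173.9, 257.4] [0.616 0.023 0.32 ]
lid_top 0.67 [205.2, 294.4] [ 0.571 -0.094  0.081]
tin 0.54 [206.9, 291.7] [ 0.566 -0.085  0.081]
stack_top 0.65 [192.8, 119.7] [0.6   0.426 0.162]
shaker 0.81 [217.8, 384.1] [ 0.527 -0.368  0.095]
shaker 0.47 [209.3, 290.4] [ 0.558 -0.081  0.08 ]
tumbler 0.68 [253.5, 381.9] [ 0.421 -0.382  0.007]
salt_jar 0.72 [180.1, 371.8] [ 0.65  -0.344  0.077]
salt_jar 0.48 [212.3, 292.2] [ 0.549 -0.086  0.079]
spatula 0.8 [154.4, 339.2] [ 0.758 -0.261  0.004]
{'t': 1.2, 'qpos': array([-1.4  ,  0.22 ,  1.527,  0.   ,  1.395, -0.126]), 'qvel': array([-0.001,  0.   , -0.002,  0.001, -0.002, -0.001]), 'joint_efforts': array([  0.001, -49.456, -38.772,   0.07 ,   0.047,  -0.   ]), 'tcp_pos': array([ 0.183, -0.598,  0.24 ]), 'eef_rot': array([-3.107, -0.465, -0.   ]), 'ft_force': array([-0.104,  0.178,  0.353]), 'torque': array([ 0.036, -0.025, -0.05 ]), 'finger_gap': 1.0007228546696056}
```

```bash
python3 - <<'E'
from h import *
np.set_printoptions(precision=4,suppress=True)
S=[dict(np.load(n+".npz")) for n in("scene","top")]
cv2.imwrite("pics/both.png",cv2.resize(np.hstack([s["img"][80:384,60:460,::-1] for s in S]),(800,304)))
full=np.ones((384,512),bool)
for s in S:
    P=cloud(s,full); hsv=cv2.cvtColor(s["img"],cv2.COLOR_RGB2HSV)[s["depth"]>0]
    near=np.hypot(P[:,0]-.57,P[:,1]+.09)<.05
    L=P[near&(abs(P[:,2]-.081)<.006)]; print("lid",len(L),(L.max(0)+L.min(0))/2,np.ptp(L,0),cv2.minEnclosingCircle(L[:,:2].astype(np.float32)))
    red=((hsv[:,0]<8)|(hsv[:,0]>172))&(hsv[:,1]>130)&(hsv[:,2]>60)
    B=P[red&(P[:,2]>.25)&(abs(P[:,0]-.616)<.1)&(abs(P[:,1]-.02)<.12)]
    if len(B): m=B.mean(0);u=np.linalg.svd(B-m)[2][0];t=(B-m)@u; print("bar",len(B),m,u,t.min(),t.max(),m+u*(t.min()+t.max())/2,B.max(0))
    bl=(abs(hsv[:,0].astype(int)-112)<12)&(hsv[:,1]>100)&(P[:,2]<.02)&(P[:,2]>.005)
    Q=P[bl&(np.hypot(P[:,0]-.59,P[:,1]+.05)<.3)]
    print("base",len(Q),cv2.minAreaRect(Q[:,:2].astype(np.float32)) if len(Q)>5 else 0)
E
```

```text
lid 248 [ 0.5726 -0.0922  0.0807] [0.052  0.0565 0.0105] ((0.5711036324501038, -0.09277839958667755), 0.028948944061994553)
bar 173 [0.6161 0.0205 0.3187] [ 0.9406 -0.3394  0.0113] -0.04864168388226222 0.04363656508643394 [0.6138 0.0213 0.3187] [0.6589 0.0414 0.3252]
base 2857 ((0.5883550643920898, -0.05269844830036163), (0.29755955934524536, 0.13028141856193542), 70.14389038085938)
lid 228 [ 0.575  -0.0896  0.0806] [0.0514 0.0507 0.0099] ((0.5740398168563843, -0.09008502960205078), 0.02710130624473095)
bar 194 [0.6144 0.0259 0.3202] [-0.9399  0.3416 -0.0024] -0.04639520738133254 0.044818943413245584 [0.6151 0.0256 0.3202] [0.6572 0.0443 0.3255]
base 2444 ((0.5880339741706848, -0.050082698464393616), (0.29460325837135315, 0.1267346739768982), 70.3173599243164)
```

View pics/both.png

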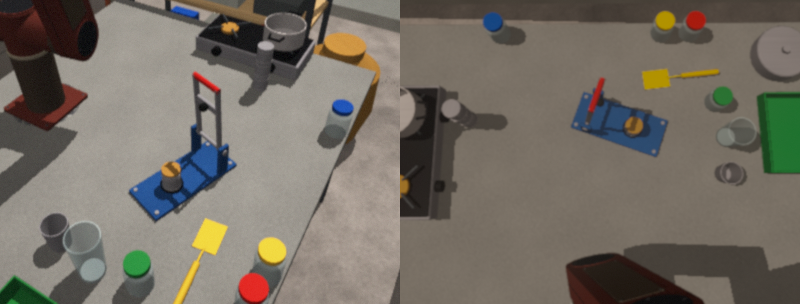

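>>> {"op": "move_arm", "data": {
  "increments": "0 0 -0.04 0.16; 0 0 -0.04 0.16; 0 0 -0.04 0.16; 0 0 -0.04 0.162; 0.013 -0.049 0 0; 0.013 -0.049 0 0; 0.013 -0.049 0 0; 0.013 -0.049 0 0",
  "hand": -1,
  "force": 25
}}

```text
t: 2.2
tcp_pos: [0.2987, -0.4295, 0.3997]
eef_rot: [3.095, -0.54, 0.001]
ft_force: [1.2, -0.0, 0.6]
finger_gap: 1.001
```

>>> {"op": "move_arm", "data": {
  "increments": "0.013 -0.049 0 0; 0.013 -0.049 0 0; 0.013 -0.049 0 0; 0.013 -0.049 0 0; 0.013 -0.049 0 0; 0.013 -0.049 0 0; 0.013 -0.049 0 0; 0.013 -0.049 0 0"
}}

```text
t: 3.2
tcp_pos: [0.5293, -0.0956, 0.3998]
eef_rot: [3.095, -0.539, 0.001]
ft_force: [0.2, -0.3, 1.1]
finger_gap: 1.002
```

>>> {"op": "move_arm", "data": {
  "increments": "0.013 -0.048 0 0; 0.013 -0.048 0 0; 0.0136 -0.047 0 0; 0 0 0 0; 0 0 0 0"
}}

```text
t: 3.82
tcp_pos: [0.6139, 0.0238, 0.3993]
eef_rot: [3.094, -0.539, -0.001]
ft_force: [0.4, -0.9, -0.1]
finger_gap: 1.0
```

```bash
cat > look.py <<'E'
from h import *
np.set_printoptions(precision=4,suppress=True)
st=arm.read_state(); print(st["t"],st["tcp_pos"],st["eef_rot"],st["ft_force"])
import sys
ims=[]
for n in sys.argv[2:]:
    c=arm.capture(n); ims.append(c["img"][:,:,::-1])
    P=cloud(c,np.ones((384,512),bool)); hsv=cv2.cvtColor(c["img"],cv2.COLOR_RGB2HSV)[c["depth"]>0]
    red=((hsv[:,0]<8)|(hsv[:,0]>172))&(hsv[:,1]>130)&(hsv[:,2]>60)
    o=np.array([.573,-.092]);u=np.array([.339,.941]);v=np.array([-.941,.339])
    X=(P[:,:2]-o)@u;Y=(P[:,:2]-o)@v
    k=red&(abs(Y)<.05)&(X>-.1)&(X<.17)&(P[:,2]>.07)&(P[:,2]<.34)
    if k.sum()>5: print(n,"bar pressframe x,y,z med",np.median(X[k]),(Y[k].min()+Y[k].max())/2,P[k,2].max(),k.sum(),np.ptp(X[k]),np.ptp(Y[k]), 'world',np.median(P[k],0))
cv2.imwrite("pics/"+sys.argv[1]+".png",cv2.resize(np.hstack(ims),None,fx=.78,fy=.78) if len(ims)>1 else ims[0])
E
python3 look.py above wrist
```

```text
3.825 [0.6139 0.0238 0.3993] [ 3.0945 -0.5389 -0.001 ] [ 0.3578 -0.8552 -0.0902]
wrist bar pressframe x,y,z med 0.12485130643063203 -0.000403025679683925 0.32358423045549456 2071 0.01844625477099493 0.08985073152244921 world [0.6182 0.0242 0.3205]
```

View pics/above.png

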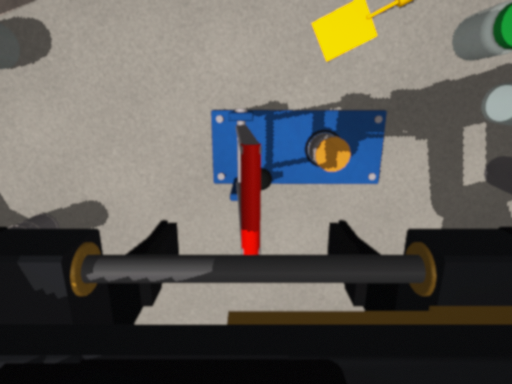

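>>> {"op": "move_arm", "data": {
  "increments": "0 -0.002 0.022 0; 0 0 0.022 0; 0 0 0.022 0; 0 0 0.022 0; 0 0 0 0"
}}

```text
t: 4.5
tcp_pos: [0.6134, 0.0246, 0.3098]
eef_rot: [3.094, -0.542, -0.006]
ft_force: [-0.7, -0.5, 0.6]
finger_gap: 0.994
```

>>> {"op": "move_arm", "data": {
  "increments": "0 0 0 0; 0 0 0 0; 0 0 0 0; 0 0 0 0; 0 0 0 0; 0 0 0 0",
  "hand": 1,
  "force": 35
}}

```text
t: 5.25
tcp_pos: [0.6149, 0.026, 0.3115]
eef_rot: [-3.095, 0.539, 0.0]
ft_force: [0.5, -0.1, 0.2]
finger_gap: 0.401
```

>>> {"op": "move_arm", "data": {
  "increments": "0 0 0 0; 0 0 0 0; 0 0 0 0; 0 0 0 0; 0 0 0 0"
}}

```text
t: 5.88
tcp_pos: [0.6148, 0.0257, 0.3115]
eef_rot: [3.095, -0.54, -0.0]
ft_force: [-0.7, -1.1, -0.1]
finger_gap: 0.172
```

```bash
cat > path.py <<'E'
import numpy as np,sys
from plant import arm
# waypoints: q from a to b in n rows; TCP target relative to press frame
a,b,n=float(sys.argv[1]),float(sys.argv[2]),int(sys.argv[3])
q=np.linspace(a,b,n+1); X=140-215*np.cos(1.5-q); Z=99+215*np.sin(1.5-q)
for i in range(n): print(f"q{q[i+1]:.2f} 0 {-(X[i+1]-X[i])/1000:.4f} {-(Z[i+1]-Z[i])/1000:.4f}",end="; ")
s=arm.read_state();print(s["t"],s["finger_gap"],s["tcp_pos"])
E
python3 path.py 0 1.0 16; python3 path.py 1.0 1.5 16
```

```text
q0.06 0 0.0134 0.0014; q0.12 0 0.0133 0.0022; q0.19 0 0.0131 0.0030; q0.25 0 0.0129 0.0038; q0.31 0 0.0126 0.0046; q0.38 0 0.0123 0.0054; q0.44 0 0.0119 0.0062; q0.50 0 0.0115 0.0069; q0.56 0 0.0111 0.0076; q0.62 0 0.0106 0.0083; q0.69 0 0.0100 0.0089; q0.75 0 0.0095 0.0095; q0.81 0 0.0088 0.0101; q0.88 0 0.0082 0.0106; q0.94 0 0.0075 0.0111; q1.00 0 0.0068 0.0116; 5.875 0.17225185644269508 [0.61480129 0.02568704 0.31152537]
q1.03 0 0.0031 0.0059; q1.06 0 0.0029 0.0060; q1.09 0 0.0028 0.0061; q1.12 0 0.0026 0.0062; q1.16 0 0.0024 0.0063; q1.19 0 0.0022 0.0064; q1.22 0 0.0020 0.0064; q1.25 0 0.0018 0.0065; q1.28 0 0.0016 0.0065; q1.31 0 0.0014 0.0066; q1.34 0 0.0011 0.0066; q1.38 0 0.0009 0.0067; q1.41 0 0.0007 0.0067; q1.44 0 0.0005 0.0067; q1.47 0 0.0003 0.0067; q1.50 0 0.0001 0.0067; 5.875 0.17225185644269508 [0.61480129 0.02568704 0.31152537]
```

>>> {"op": "move_arm", "data": {
  "increments": "0 0.0134 0.0014 0; 0 0.0133 0.0022 0; 0 0.0131 0.003 0; 0 0.0129 0.0038 0; 0 0.0126 0.0046 0; 0 0.0123 0.0054 0; 0 0.0119 0.0062 0; 0 0.0115 0.0069 0"
}}

```text
t: 6.88
tcp_pos: [0.5801, -0.0697, 0.2773]
eef_rot: [-3.095, 0.54, 0.001]
ft_force: [-1.4, 5.2, 3.9]
finger_gap: 0.166
```

```bash
python3 look.py half scene
```

```text
6.875 [ 0.5801 -0.0697  0.2773] [-3.0947  0.5395  0.0014] [-1.3804  5.2355  3.8849]
scene bar pressframe x,y,z med 0.01963215707627105 -0.021687195725711036 0.2954674386321945 90 0.016773535784048298 0.0463264175790278 world [ 0.6008 -0.082   0.2858]
```

View pics/half.png

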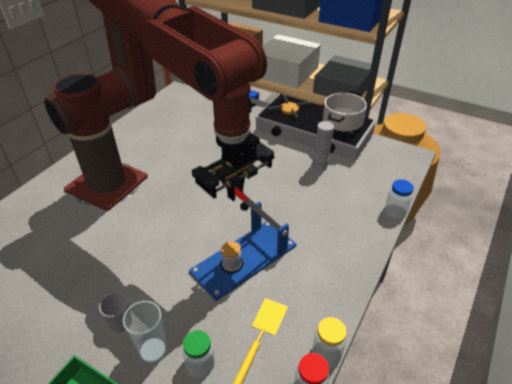

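The lever is following: the red bar is in the jaws at about (195, 240), with the arms tilted. I'll continue down.

>>> {"op": "move_arm", "data": {
  "increments": "0 0.0111 0.0076 0; 0 0.0106 0.0083 0; 0 0.01 0.0089 0; 0 0.0095 0.0095 0; 0 0.0088 0.0101 0; 0 0.0082 0.0106 0; 0 0.0075 0.0111 0; 0 0.0068 0.0116 0"
}}

```text
t: 7.92
tcp_pos: [0.556, -0.1364, 0.1995]
eef_rot: [-3.093, 0.538, 0.001]
ft_force: [2.2, 8.0, 2.2]
finger_gap: 0.17
```

>>> {"op": "move_arm", "data": {
  "increments": "0 0.0031 0.0059 0; 0 0.0029 0.006 0; 0 0.0028 0.0061 0; 0 0.0026 0.0062 0; 0 0.0024 0.0063 0; 0 0.0022 0.0064 0; 0 0.002 0.0064 0; 0 0.0018 0.0065 0"
}}

```text
t: 8.93
tcp_pos: [0.5493, -0.155, 0.1501]
eef_rot: [-3.093, 0.539, 0.001]
ft_force: [-0.3, 8.5, 4.1]
finger_gap: 0.162
```

>>> {"op": "move_arm", "data": {
  "increments": "0 0.0016 0.0065 0; 0 0.0014 0.0066 0; 0 0.0011 0.0066 0; 0 0.0009 0.0067 0; 0 0.0007 0.0067 0; 0 0.0005 0.0067 0; 0 0.0003 0.0067 0; 0 0.0001 0.0067 0"
}}

```text
t: 9.93
tcp_pos: [0.5467, -0.1624, 0.0979]
eef_rot: [3.094, -0.539, -0.002]
ft_force: [-6.9, 6.6, 15.9]
finger_gap: 0.16
```

```bash
python3 look.py down scene
```

```text
9.925 [ 0.5467 -0.1624  0.0979] [ 3.0944 -0.5388 -0.0022] [-6.8591  6.5706 15.8801]
scene bar pressframe x,y,z med -0.07938571720045992 -0.026771005483970683 0.30074744834523537 77 0.0480517025341313 0.039683255771782555 world [ 0.5717 -0.1751  0.1142]
```

View pics/down.png

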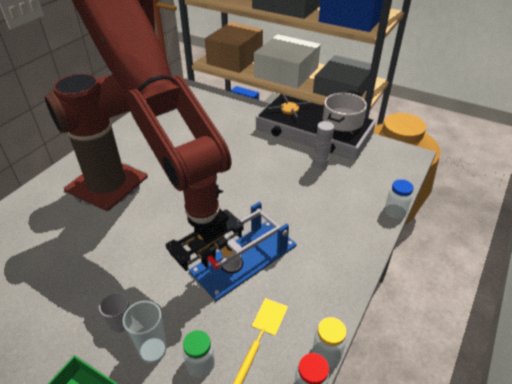

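>>> {"op": "move_arm", "data": {
  "increments": "0 0 0.002 0; 0 0 0.002 0; 0 0 0 0; 0 0 0 0"
}}

```text
t: 10.48
tcp_pos: [0.5467, -0.1625, 0.0944]
eef_rot: [3.094, -0.539, -0.002]
ft_force: [-6.8, 5.5, 13.5]
finger_gap: 0.161
```

```bash
python3 look.py down2 scene; python3 - <<'E'
import cv2
i=cv2.imread("pics/down2.png")[190:310,150:310]; cv2.imwrite("pics/down2c.png",cv2.resize(i,None,fx=4,fy=4,interpolation=cv2.INTER_CUBIC))
E
```

```text
10.475 [ 0.5467 -0.1625  0.0944] [ 3.0943 -0.5388 -0.002 ] [-6.7708  5.491  13.4804]
scene bar pressframe x,y,z med -0.07899987807437829 -0.02761091075999576 0.29815269281371126 85 0.050130309405097315 0.03927321918546479 world [ 0.5723 -0.1752  0.1112]
```

View pics/down2c.png

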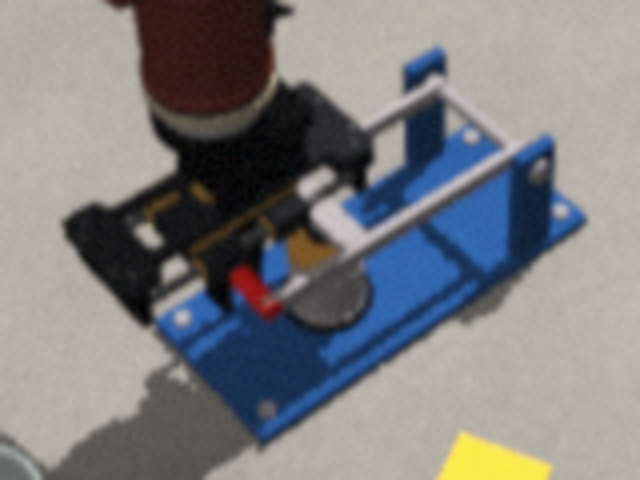

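```bash
cat > lev.py <<'E'
from h import *
np.set_printoptions(precision=4,suppress=True)
c=arm.capture("scene")
o=np.array([.573,-.092]);u=np.array([.339,.941]);v=np.array([-.941,.339])
P=cloud(c,np.ones((384,512),bool)); X=(P[:,:2]-o)@u;Y=(P[:,:2]-o)@v;Z=P[:,2]
for x in np.arange(-.08,.15,.02):
    k=(abs(X-x)<.01)&(Y<-.030)&(Y>-.056)&(Z>.06)&(Z<.14)
    if k.sum(): print(round(x,3),k.sum(),"arm top z",np.percentile(Z[k],[50,85,100]),np.median(Y[k]))
k=(np.hypot(X,Y)<.024)&(Z<.09)&(Z>.06); print("lid z",k.sum(),np.percentile(Z[k],[10,50,90]) if k.sum() else "")
s=arm.read_state(); print(s["t"],s["tcp_pos"],s["ft_force"])
E
python3 lev.py
```

```text
-0.08 44 arm top z [0.1094 0.1126 0.1148] -0.04242472725794473
-0.06 40 arm top z [0.1097 0.1126 0.1159] -0.04383888389195845
-0.04 40 arm top z [0.109  0.1121 0.1147] -0.04421608441682632
-0.02 35 arm top z [0.1088 0.1118 0.1135] -0.04441982647082827
0.0 51 arm top z [0.1077 0.1105 0.115 ] -0.04235214204906472
0.02 38 arm top z [0.107  0.1109 0.1122] -0.04408417229136831
0.04 35 arm top z [0.1062 0.1105 0.1125] -0.044245349040072046
0.06 31 arm top z [0.1058 0.1092 0.1122] -0.04414729479593822
0.08 36 arm top z [0.1057 0.1091 0.1108] -0.044412304655471954
0.1 32 arm top z [0.1051 0.1088 0.1102] -0.0443703409116083
0.12 42 arm top z [0.104  0.1083 0.1186] -0.04491287283482213
0.14 26 arm top z [0.1066 0.1158 0.1185] -0.04138315653418643
lid z 64 [0.0746 0.0762 0.0846]
10.575 [ 0.5467 -0.1626  0.0944] [-6.6459  5.5563 13.187 ]
```

>>> {"op": "move_arm", "data": {
  "increments": "0 0 0 0; 0 0 0 0; 0 0 0.002 0; 0 0 0.002 0; 0 0 0.002 0; 0 0 0.001 0; 0 0 0 0",
  "force": 58
}}

```text
t: 11.45
tcp_pos: [0.5467, -0.1626, 0.0887]
eef_rot: [3.094, -0.539, -0.002]
ft_force: [-10.5, 6.1, 22.2]
finger_gap: 0.154
```

```bash
python3 lev.py
```

```text
-0.08 45 arm top z [0.1045 0.1077 0.1105] -0.04234807292392719
-0.06 40 arm top z [0.1041 0.107  0.1104] -0.04361161060962267
-0.04 39 arm top z [0.1035 0.1073 0.1096] -0.044034102741419195
-0.02 43 arm top z [0.1047 0.1076 0.1094] -0.04352814940576141
0.0 47 arm top z [0.1038 0.1078 0.1099] -0.04333857885444454
0.02 36 arm top z [0.1038 0.1079 0.11  ] -0.043944305232481315
0.04 34 arm top z [0.1051 0.1091 0.1106] -0.04421143555223644
0.06 33 arm top z [0.104  0.1079 0.1093] -0.04479192393838194
0.08 34 arm top z [0.1048 0.1076 0.1097] -0.04452478084856357
0.1 35 arm top z [0.1054 0.1082 0.1109] -0.04409162763522023
0.12 47 arm top z [0.1037 0.1092 0.1173] -0.04553462763534573
0.14 25 arm top z [0.1072 0.1165 0.1177] -0.04163971600190445
lid z 68 [0.0707 0.0732 0.0833]
11.5 [ 0.5467 -0.1626  0.0887] [-11.9069   6.1426  21.606 ]
```

>>> {"op": "move_arm", "data": {
  "increments": "0 0 0.001 0; 0 0 0.001 0; 0 0 0 0; 0 0 0 0; 0 0 0 0"
}}

```text
t: 12.12
tcp_pos: [0.5468, -0.1627, 0.0881]
eef_rot: [3.094, -0.538, -0.002]
ft_force: [-16.1, 8.6, 31.6]
finger_gap: 0.156
```

```bash
python3 lev.py | tail -2; python3 path.py 1.5 0.7 32;python3 path.py 0.7 0 24
```

```text
lid z 67 [0.0704 0.0726 0.0826]
12.175 [ 0.5468 -0.1627  0.0881] [-15.6393   8.2086  31.247 ]
q1.48 0 -0.0001 -0.0054; q1.45 0 -0.0002 -0.0054; q1.43 0 -0.0003 -0.0054; q1.40 0 -0.0005 -0.0054; q1.38 0 -0.0006 -0.0053; q1.35 0 -0.0007 -0.0053; q1.32 0 -0.0009 -0.0053; q1.30 0 -0.0010 -0.0053; q1.27 0 -0.0011 -0.0053; q1.25 0 -0.0013 -0.0052; q1.23 0 -0.0014 -0.0052; q1.20 0 -0.0015 -0.0052; q1.18 0 -0.0017 -0.0051; q1.15 0 -0.0018 -0.0051; q1.12 0 -0.0019 -0.0050; q1.10 0 -0.0020 -0.0050; q1.07 0 -0.0022 -0.0049; q1.05 0 -0.0023 -0.0049; q1.02 0 -0.0024 -0.0048; q1.00 0 -0.0025 -0.0047; q0.97 0 -0.0026 -0.0047; q0.95 0 -0.0028 -0.0046; q0.92 0 -0.0029 -0.0045; q0.90 0 -0.0030 -0.0045; q0.88 0 -0.0031 -0.0044; q0.85 0 -0.0032 -0.0043; q0.82 0 -0.0033 -0.0042; q0.80 0 -0.0034 -0.0042; q0.77 0 -0.0035 -0.0041; q0.75 0 -0.0036 -0.0040; q0.72 0 -0.0037 -0.0039; q0.70 0 -0.0038 -0.0038; 12.175 0.16019120059056657 [ 0.5467725  -0.16269203  0.08805208]
q0.67 0 -0.0046 -0.0043; q0.64 0 -0.0047 -0.0042; q0.61 0 -0.0048 -0.0040; q0.58 0 -0.0049 -0.0039; q0.55 0 -0.0050 -0.0037; q0.52 0 -0.0051 -0.0036; q0.50 0 -0.0052 -0.0034; q0.47 0 -0.0053 -0.0033; q0.44 0 -0.0054 -0.0031; q0.41 0 -0.0055 -0.0030; q0.38 0 -0.0056 -0.0028; q0.35 0 -0.0057 -0.0026; q0.32 0 -0.0058 -0.0025; q0.29 0 -0.0058 -0.0023; q0.26 0 -0.0059 -0.0021; q0.23 0 -0.0060 -0.0020; q0.20 0 -0.0060 -0.0018; q0.18 0 -0.0061 -0.0016; q0.15 0 -0.0061 -0.0014; q0.12 0 -0.0061 -0.0013; q0.09 0 -0.0062 -0.0011; q0.06 0 -0.0062 -0.0009; q0.03 0 -0.0062 -0.0007; q0.00 0 -0.0062 -0.0005; 12.175 0.16019120059056657 [ 0.5467725  -0.16269203  0.08805208]
```

>>> {"op": "move_arm", "data": {
  "increments": "0 0 -0.004 0; 0 -0.0003 -0.0108 0; 0 -0.0008 -0.0108 0; 0 -0.0013 -0.0107 0; 0 -0.0019 -0.0106 0; 0 -0.0024 -0.0105 0; 0 -0.0029 -0.0104 0; 0 -0.0035 -0.0102 0"
}}

```text
t: 13.18
tcp_pos: [0.5515, -0.1496, 0.1628]
eef_rot: [3.095, -0.539, -0.001]
ft_force: [-3.4, 0.2, 0.1]
finger_gap: 0.15
```

>>> {"op": "move_arm", "data": {
  "increments": "0 -0.0039 -0.01 0; 0 -0.0045 -0.0098 0; 0 -0.0049 -0.0095 0; 0 -0.0054 -0.0093 0; 0 -0.0059 -0.009 0; 0 -0.0063 -0.0087 0; 0 -0.0067 -0.0084 0; 0 -0.0071 -0.0081 0"
}}

```text
t: 14.18
tcp_pos: [0.5674, -0.1069, 0.2352]
eef_rot: [-3.094, 0.539, -0.001]
ft_force: [3.7, 4.4, -6.1]
finger_gap: 0.149
```

```bash
cat > slope.py <<'E'
from h import *
np.set_printoptions(precision=4,suppress=True)
c=arm.capture("scene")
o=np.array([.573,-.092]);u=np.array([.339,.941]);v=np.array([-.941,.339])
P=cloud(c,np.ones((384,512),bool)); X=(P[:,:2]-o)@u;Y=(P[:,:2]-o)@v;Z=P[:,2]
d=np.hypot(X-.14,Z-.099); k=(Y<-.034)&(Y>-.056)&(d>.04)&(d<.19)&(Z>.125)
a=np.arctan2(Z[k]-.099,.14-X[k]); print("arm pts",k.sum(),"phi pct",np.percentile(a,[20,50,80]),"q~",1.5-np.median(a))
s=arm.read_state(); t=s["tcp_pos"]; print(s["t"],t,s["ft_force"],s["finger_gap"],"press x",(t[:2]-o)@u,"y",(t[:2]-o)@v)
E
python3 slope.py
```

```text
arm pts 208 phi pct [0.7335 0.7764 0.818 ] q~ 0.7235873700822191
14.225 [ 0.5679 -0.1059  0.2363] [ 0.624   6.5771 -4.2944] 0.1517741599400632 press x -0.014825252868847942 y 0.00010145147520705926
```

>>> {"op": "move_arm", "data": {
  "increments": "0 -0.0075 -0.0077 0; 0 -0.0093 -0.0085 0; 0 -0.0097 -0.0079 0; 0 -0.0101 -0.0073 0; 0 -0.0105 -0.0067 0; 0 -0.0109 -0.0061 0; 0 -0.0113 -0.0054 0; 0 -0.0116 -0.0048 0"
}}

```text
t: 15.22
tcp_pos: [0.5948, -0.0317, 0.2884]
eef_rot: [3.094, -0.54, 0.001]
ft_force: [6.2, 1.1, -12.3]
finger_gap: 0.148
```

>>> {"op": "move_arm", "data": {
  "increments": "0 -0.0118 -0.0041 0; 0 -0.012 -0.0034 0; 0 -0.0122 -0.0027 0; 0 -0.0123 -0.002 0; 0 -0.011 -0.0012 0; 0 0 0 0; 0 0 0 0"
}}

```text
t: 16.1
tcp_pos: [0.6147, 0.0231, 0.3017]
eef_rot: [3.093, -0.54, 0.0]
ft_force: [5.5, -1.0, -10.3]
finger_gap: 0.148
```

```bash
python3 slope.py
```

```text
arm pts 241 phi pct [1.4236 1.4534 1.513 ] q~ 0.04663734541664977
16.15 [0.6147 0.0231 0.3017] [ 5.8718 -1.6561 -9.8487] 0.15436425742980445 press x 0.12241577341706153 y -0.00024406806372612166
```

>>> {"op": "move_arm", "data": {
  "increments": "0 0 0 0; 0 0 0 0; 0 0 0 0; 0 0 0 0; 0 0 0 0; 0 0 0 0; 0 0 0 0; 0 0 0 0",
  "hand": -1
}}

```text
t: 17.15
tcp_pos: [0.6142, 0.0241, 0.3029]
eef_rot: [3.095, -0.54, -0.0]
ft_force: [-0.6, 0.2, -0.2]
finger_gap: 0.956
```

>>> {"op": "move_arm", "data": {
  "increments": "0 0 -0.02 0; 0 0 -0.03 0; 0 0 -0.03 0; 0 0.02 0 0; 0 0.034 0 0; 0 0.034 0 0; 0 0.034 0 0; 0 0 0 0"
}}

```text
t: 18.15
tcp_pos: [0.5718, -0.0933, 0.3826]
eef_rot: [3.093, -0.545, -0.001]
ft_force: [-0.3, -0.4, -0.1]
finger_gap: 1.001
```

>>> {"op": "move_arm", "data": {
  "increments": "0 0 0 -0.17; 0 0 0 -0.17; 0 0 0 -0.17; 0 0 0 -0.17; 0 0 0 -0.17; 0 0 0 -0.17; 0 0 0 -0.17; 0 0 0 -0.17"
}}

```text
t: 19.15
tcp_pos: [0.5729, -0.0901, 0.3826]
eef_rot: [-2.74, -1.535, 0.0]
ft_force: [0.2, 0.2, -0.4]
finger_gap: 1.0
```

>>> {"op": "move_arm", "data": {
  "increments": "0 0 0 -0.17; 0 0 0 -0.041; 0 0 0.03 0; 0 0 0.04 0; 0 0 0.03 0; 0 0 0 0; 0 0 0 0"
}}

```text
t: 20.02
tcp_pos: [0.5735, -0.0906, 0.2843]
eef_rot: [2.569, 1.807, 0.002]
ft_force: [-0.1, -0.6, 0.3]
finger_gap: 1.003
```

```bash
python3 slope.py; python3 - <<'E'
from h import *
np.set_printoptions(precision=4,suppress=True)
ims=[]
o=np.array([.573,-.092])
for n in("scene","wrist"):
    c=arm.capture(n); ims.append(c["img"][:,:,::-1])
    for k in arm.mark_of(c,"lid_top")[:2]: print(n,k["p"],k["pixel"],w(c,k["pixel"]))
    for m in arm.masks_of(c,"tin")[:1]:
        P=cloud(c,m["mask"]); L=P[(abs(P[:,2]-.0735)<.006)&(np.hypot(*(P[:,:2]-o).T)<.05)]
        print(n,m["p"],len(P),np.percentile(P[:,2],[5,50,95]),len(L))
        if len(L)>4: print("lid",(L.max(0)+L.min(0))/2,np.ptp(L,0),cv2.minEnclosingCircle(L[:,:2].astype(np.float32)))
cv2.imwrite("pics/tin.png",cv2.resize(np.hstack(ims),None,fx=.78,fy=.78))
E
```

```text
arm pts 242 phi pct [1.4359 1.4695 1.5236] q~ 0.030513054334043943
20.075 [ 0.5738 -0.0907  0.285 ] [ 0.672  -0.6971  0.4487] 0.9984703849359128 press x 0.0014678120520266735 y -0.0003647092863612924
scene 0.81 [249.9, 230.7] [ 0.5727 -0.0925  0.0729]
scene 0.57 [262.3, 228.4] [ 0.5798 -0.1172  0.0503]
scene 0.96 471 [0.0213 0.069  0.0746] 246
lid [ 0.5729 -0.0936  0.0726] [0.0537 0.053  0.0096] ((0.5735867619514465, -0.09276843816041946), 0.02779199369251728)
wrist 0.55 [168.9, 251.2] [ 0.5722 -0.091   0.072 ]
wrist 0.61 1595 [0.0588 0.0719 0.0732] 1470
lid [ 0.5718 -0.0905  0.0713] [0.0516 0.052  0.0069] ((0.571368932723999, -0.09035492688417435), 0.026524202898144722)
```

View pics/tin.png

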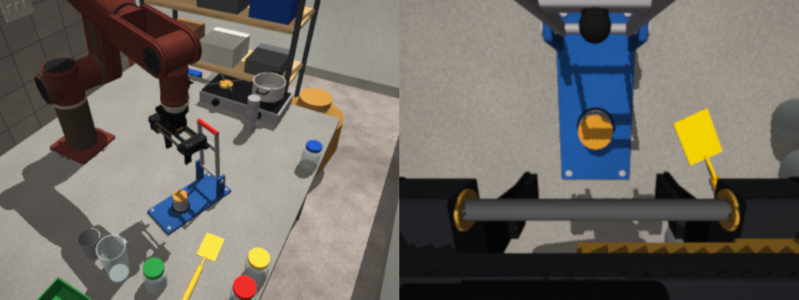

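>>> {"op": "move_arm", "data": {
  "increments": "-0.0014 -0.0014 0.035 0; 0 0 0.035 0; 0 0 0.035 0; 0 0 0.035 0; 0 0 0.035 0; 0 0 0.03 0; 0 0 0 0"
}}

```text
t: 21.25
tcp_pos: [0.569, -0.0909, 0.0754]
eef_rot: [-2.566, -1.805, 0.005]
ft_force: [0.4, 0.8, 0.5]
finger_gap: 1.001
```

>>> {"op": "move_arm", "data": {
  "increments": "0 0 0.02 0; 0 0 0.016 0; 0 0 0 0; 0 0 0 0"
}}

```text
t: 21.75
tcp_pos: [0.5715, -0.0916, 0.0423]
eef_rot: [2.569, 1.807, 0.0]
ft_force: [0.2, -0.6, 0.2]
finger_gap: 1.0
```

>>> {"op": "move_arm", "data": {
  "increments": "0 0 0 0; 0 0 0 0; 0 0 0 0; 0 0 0 0; 0 0 0 0; 0 0 0 0; 0 0 0 0; 0 0 0 0",
  "hand": 1,
  "force": 25
}}

```text
t: 22.75
tcp_pos: [0.5713, -0.0916, 0.042]
eef_rot: [2.57, 1.807, 0.0]
ft_force: [0.3, 0.4, 1.0]
finger_gap: 0.616
```

>>> {"op": "move_arm", "data": {
  "increments": "0 0 0 0; 0 0 0 0; 0 0 -0.006 0; 0 0 -0.01 0; 0 0 -0.015 0; 0 0 -0.02 0; 0 0 -0.02 0; 0 0 -0.02 0"
}}

```text
t: 23.75
tcp_pos: [0.5715, -0.0916, 0.135]
eef_rot: [2.569, 1.807, 0.001]
ft_force: [-0.2, 0.3, -3.0]
finger_gap: 0.616
```

>>> {"op": "move_arm", "data": {
  "increments": "0 0 -0.02 0; 0 0 -0.015 0; 0 0 -0.008 0; 0 0 -0.004 0; 0 0 0 0; 0 0 0 0; 0 0 0 0; 0 0 0 0"
}}

```text
t: 24.75
tcp_pos: [0.571, -0.0915, 0.1796]
eef_rot: [-2.569, -1.807, 0.001]
ft_force: [0.2, 0.1, -2.4]
finger_gap: 0.615
```

```bash
python3 slope.py; python3 - <<'E'
from h import *
np.set_printoptions(precision=4,suppress=True)
c=arm.capture("scene"); 
m=arm.masks_of(c,"tin")[:1]
for k in m: P=cloud(c,k["mask"]); print(k["p"],k["bbox"],len(P),np.percentile(P[:,2],[2,50,98]),np.median(P,0))
i=c["img"][130:290,150:310,::-1]; cv2.imwrite("pics/held.png",cv2.resize(i,None,fx=3.5,fy=3.5,interpolation=cv2.INTER_CUBIC))
E
```

```text
arm pts 257 phi pct [1.4208 1.4652 1.5187] q~ 0.03479498791041591
24.8 [ 0.5711 -0.0915  0.1797] [ 0.0693  0.5375 -2.7021] 0.612649939519648 press x -0.00020052571814710966 y 0.0019929170142664607
0.78 [215.5, 213.7, 17.6, 25.2] 172 [0.1574 0.183  0.2112] [ 0.5735 -0.1164  0.183 ]
```

View pics/held.png

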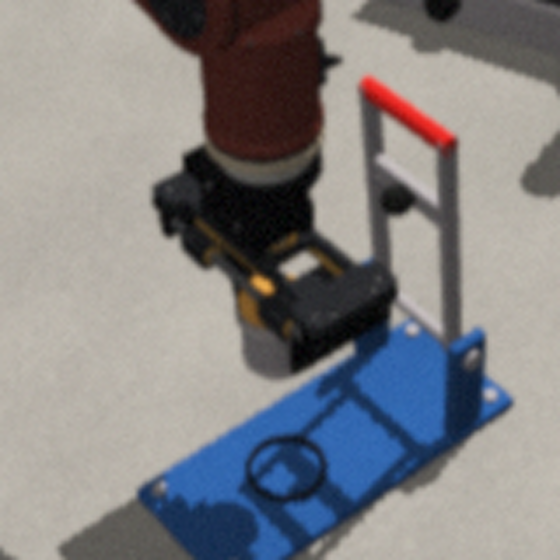

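The tin is held upright, with its underside about 0.15 m up. The nest is empty and the lever is up, so I'm handing in.

```bash
python3 -c "
from plant import arm
print(arm.hand_in()); s=arm.read_state(); print(s['t'],s['tcp_pos'],s['ft_force'],s['finger_gap'])"
```

```text
the job is handed in; nothing more can be done
None
the job is handed in; nothing more can be done
```

I pulled the press handle down to its stop, eased it back to the top while holding it, then lifted the tin out of the press. I handed in at about 25 s of the 72 s allowed, with the tin still in the gripper. The hand-in gives no verdict.

- **Press stroke:** my first push left the lever about 0.025 rad short, because the bar had slipped in the fingers. I raised the grip to 58 N and pushed on until the arms measured level and the wrist force rose sharply (to about 32 N). The lid top then measured 72–73 mm above the shelf; fully home is 72 mm.
- **Return:** I kept hold of the bar and moved up at roughly 0.4–0.5 rad/s on average. I let go at about 0.05 rad from the top, and the lever last measured about 0.03 rad.
- **Tin:** before the lift the lid top measured 71–73 mm, so it was still home. At the end the tin's underside was about 0.15 m above the shelf, worked out from the lift height. The wrist force showed about 2.5 N of weight, and the tin looked upright and clear of everything.

I did not re-measure the positions of the other things at the end. The arm touched none of them in the pictures I viewed.

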